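# Fetch the dropper bottle from the back of the bottle stand

## Task

I need the small dropper bottle that stands at the back of the white bottle stand, behind the two larger bottles. First move both larger bottles into the shallow tray at the side, then stand the dropper bottle in the round white holder, and only then put the two larger bottles back on the stand, each centred where it stood at the start. Keep all bottles upright and leave the glass flask behind the stand and the timer in front of it where they are.

Things in the scene. Friction and masses are not known exactly. Their poses are not given: they have to be found in the camera images.
- white_bottle_center (a point): Clear-white plastic bottle with a small blue screw cap, loose, 0.11 kg. Upright cylinder of 43 mm diameter up to about 80 mm, then shoulder and cap of 25 mm diameter, 95 mm tall in all. The point is on its axis, 47.5 mm above its underside (half-way up); z points up to the cap. Stands at the start on one of the two front marks of the stand (left or right).
- amber_bottle_center (a point): Amber bottle with a white screw cap, the largest bottle, loose, 0.17 kg. Upright cylinder of 48 mm diameter up to about 90 mm, then shoulder and cap of 28 mm diameter, 106 mm tall in all. The point is on its axis, 53 mm above its underside (half-way up); z points up to the cap. Stands at the start on the other front mark of the stand.
- dropper_bottle_center (a point): Small amber dropper bottle with a black rubber bulb, loose, 0.06 kg. Upright cylinder of 33 mm diameter up to about 55 mm, then a collar of 19 mm and a bulb of 13 mm diameter, 88 mm tall in all. The point is on its axis, 44 mm above its underside (half-way up); z points up to the bulb. Stands at the start at the back of the stand, near the backboard and between the two front bottles, which leave no room for fingers beside it.
- bottle_stand: White plastic bottle stand, fixed: a flat plate 122 mm (its x) by 206 mm (its y), 6 mm thick, whose top is flat, with an upright backboard 95 mm high along its far (+x) edge, front face at x = +56 mm. Grey flush round marks: two of 62 mm at (0, +46) and (0, -46) mm for the large bottles, one of 44 mm at (+30, 0) mm for the dropper bottle. The origin is on the underside between the two front marks; x points to the backboard, y to the left, z up.
- side_tray: Shallow aluminium tray, fixed on the worktop, outside 200 mm (its x) by 130 mm (its y), rim 14 mm high, walls and floor 4 mm thick. The empty tray is the side area for the two large bottles; both fit one behind the other along x, for instance at x = +45 and -45 mm. The origin is at the centre of the underside, z up. It may lie left or right of the stand.
- round_holder: Round white plastic holder for the dropper bottle, fixed on the worktop: a low cup, outside diameter 62 mm, inside 54 mm, rim 16 mm high, floor 4 mm thick. The origin is at the centre of the underside, z up. It may lie left or right of the stand, on the other side than the tray.
- flask_center (a point): Glass volumetric flask, a bystander, loose, 67 mm wide bulb with a thin neck, 217 mm tall, standing behind the stand. The point is on its axis, 108 mm above its underside.
- timer_center (a point): Small grey bench timer, a bystander, loose, 58 x 64 x 20 mm, lying in front of the stand. The point is at its centre, 10 mm above its underside.
Not all that is in view belongs to the job. Leave any green or red look-alike of the part that bears white_bottle_center alone.

How it is judged:
By the outcome, as a careful person would: the job done as asked, in the order asked, and still so for the second after the job is handed in, with the robot touching nothing.
It also fails if it takes over 128 s, if anything falls off the work surface, if the arm or the gripper's body presses on something with over 40 N, if the wrist force passes 120 N, or if a joint passes its speed limit or range.

## Robot

A 6-joint arm with a two-finger parallel gripper is mounted at the origin on a cart in front of the work surface, level with it; the furniture and walls round the work are solid. World frame = base frame: x ahead of the robot, y to its left, z up, the work surface at z = 0. Lengths are in m, angles in rad, forces in N, time in s.
With the tool pointing down it reaches from about 0.3 to 0.825 m from the base axis. Payload 5.4 kg.
Tool frame: the origin (TCP) lies between the finger pads; the fingertips stand 19 mm ahead of it and the grasp point (between the pads) is the TCP; y points along the fingers, z is the direction in which the jaws open and shut, and the axes are right-handed (so a half turn about y gives the same grasp; the last joint's range is limited). The gripper opens to 92 mm and grips with 3 to 60 N. Pads are 20 mm wide; open, the fingers measure 128 mm over their backs; the gripper's body (75 mm by 189 mm) begins 69 mm behind the grasp point.
Start: joints at [-1.481, 0.158, 1.597, -0, 1.386, -0.21], TCP at [0.17, -0.549, 0.234] pointing down, gripper open.
Joint ranges: [-2.91, 2.91], [-0.94, 2.29], [0.18, 2.7], [-1.29, 4.43], [0.17, 2.64], [-3, 3]. Speed limits (rad/s): [2.57, 2.57, 3.14, 3.14, 3.14, 3.14].

## Interface

Orientations are given as [roll, pitch, yaw] about the fixed x, y, z axes, in that order (R = Rz(yaw) Ry(pitch) Rx(roll)).
In Python, from bench import arm gives the robot as it stands.
- The arm moves only by the shell command python3 -m pendant 'ROWS' [OPENING] [FORCE]. ROWS is a JSON object of lists of equal length, an entry for each row: "delta_pos": the shift along the tool's x, y, z in m, a list of three; "yaw": the turn about the tool's y in degrees. In form: {"delta_pos": [[tx, ty, tz], ...], "yaw": [yaw, ...]}. A call has 1 to 20 rows; each row is the pose to reach, as a shift and turn from the pose measured when the call began, along the tool's axes at that moment; what a row does not reach only later rows make up. A row lasts 1/12 s, in which the tool goes at most 41.7 mm and 7.16 degrees, less where a joint would pass 70% of its speed; a pose out of reach is approached as far as the arm can. A call with a gripper value outside its range is refused whole. OPENING is the finger opening in m, from 0 to 0.0919, set as the call begins (- or left out, the last holds). The fingers move at their own pace and stop on an object; FORCE is the grip in N (left out, the last holds). Time passes only in rows, so rows that repeat a pose let the fingers close. It gives the time, the measured TCP pose, the force and the opening at its end, in the units of the state.
- arm.read_state(): the state, without advancing time (a new reading comes with each control period).
- arm.grab_frame(name): name is "scene" or "top" or "wrist"; returns the picture (384x512x3 uint8, blue, green, red); there is no depth.
- arm.camera_model(name): a dict with "fovy" (degrees; the focal length in pixels is half the picture's height over the tangent of half this angle, whatever the lens; pixels are square), "cx", "cy" (the principal point, pixels), "view" (4x4, takes a point from world to camera coordinates); the wrist camera has in their place "tool_from_camera" (4x4, takes a point from camera to tool coordinates, whose origin is the TCP and whose axes are the tool frame's). Camera axes: x right, y up, looking along -z (the intrinsics and any distortion apply to the point x, -y, -z); pixel columns grow to the right and rows downward; lengths in m; the calibration is good to about 2 mm. A picture is of the moment at which its call begins: read the wrist's pose just before it. camera_model takes no time and is no camera call.
- arm.hand_in(): hands the job in, once; it reports no verdict.
The state is a dict: "time": time; "joint_pos": joint angles; "joint_vel": joint speeds; "joint_torque": joint torques, N m; "tool_pos": TCP position; "orientation": TCP orientation; "ft_force": force on the tool from outside, world axes, zero at the start; "moment": the same for the moment, N m; "opening": opening from 0.0 (shut) to 1.0 (fully open).
Only numpy, scipy, OpenCV 4.12 (cv2) and the standard library are available. Lean on these libraries where they do the work, as an engineer would, in place of code of your own. Each camera call takes 0.05 s, during which the arm holds its last target.

## Working session

There is one attempt and no reset: what is moved stays moved. The work goes in short steps, Python scripts to look and compute and a shell command to move; the robot and the scene stay as the last step left them, time stands still between calls to the robot, and variables do not carry over. Pictures are saved under pics/ and viewed, and the job is handed in when it is done.

```bash
ls; mkdir -p pics
python3 - <<'E'
from bench import arm
import cv2
s=arm.read_state()
for k in s: print(k,s[k])
for n in ("scene","top","wrist"):
    m=arm.camera_model(n); print(n,m)
    cv2.imwrite(f"pics/{n}0.png",arm.grab_frame(n))
E
```

```text
pics
time 0.0
joint_pos [-1.48109953e+00  1.59031378e-01  1.59822584e+00 -6.48486305e-06
  1.38618960e+00 -2.10090145e-01]
joint_vel [ 8.79073961e-04  5.58333023e-04  6.74396396e-05 -1.03306207e-03
  9.51363618e-04 -1.26536059e-03]
joint_torque [ 8.40641860e-05 -3.85578704e+01 -3.22101367e+01  7.00937142e-02
  3.79367452e-02 -1.72296145e-04]
tool_pos [ 0.16973652 -0.54876071  0.23263202]
orientation [-1.57261105e+00  3.80450622e-04 -2.84180486e+00]
ft_force [-0.66401621 -0.00086418  0.19072046]
moment [ 0.02176091 -0.04380224  0.00389151]
opening 1.000122946600724
scene {'fovy': 53.73495219364789, 'cx': 251.6870579530404, 'cy': 186.41442476756475, 'view': array([[-8.96594787e-01, -4.42851880e-01, -3.15654584e-05,
         5.19650407e-01],
       [ 1.92541423e-01, -3.89882191e-01,  9.00510787e-01,
        -2.13037188e-01],
       [-3.98805202e-01,  8.07387199e-01,  4.34833671e-01,
        -6.71880274e-01],
       [ 0.00000000e+00,  0.00000000e+00,  0.00000000e+00,
         1.00000000e+00]])}
top {'fovy': 55.25747234961173, 'cx': 249.79900359518166, 'cy': 190.57542041046324, 'view': array([[-0.01173051, -0.99949212,  0.02962938, -0.01141166],
       [ 0.99106955, -0.00768526,  0.13312432, -0.59988915],
       [-0.132829  ,  0.03092639,  0.99065636, -0.87872296],
       [ 0.        ,  0.        ,  0.        ,  1.        ]])}
wrist {'fovy': 60.8440724997165, 'cx': 250.91577196329553, 'cy': 191.03462899909533, 'tool_from_camera': array([[-5.81241265e-04, -9.60068327e-01, -2.79765025e-01,
        -7.98682467e-02],
       [ 4.46870247e-04,  2.79764795e-01, -9.60068466e-01,
        -1.50564763e-01],
       [ 9.99999731e-01, -6.83050075e-04,  2.66415127e-04,
        -2.84098391e-04],
       [ 0.00000000e+00,  0.00000000e+00,  0.00000000e+00,
         1.00000000e+00]])}
```

View pics/scene0.png

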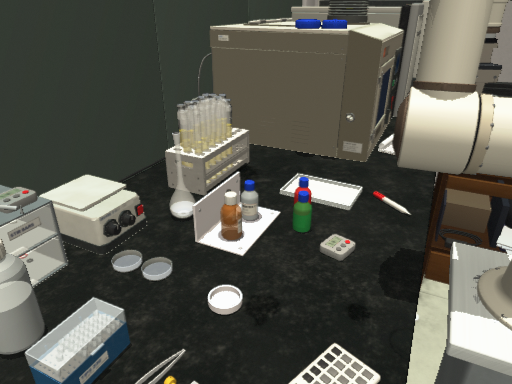

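View pics/top0.png

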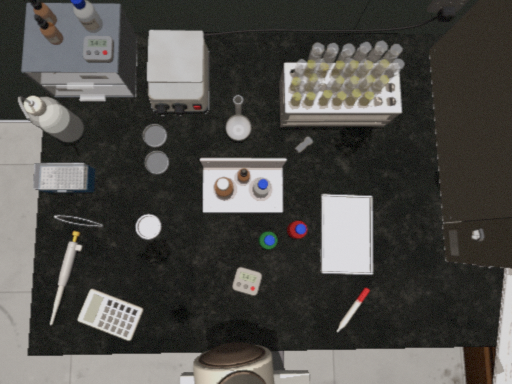

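View pics/wrist0.png

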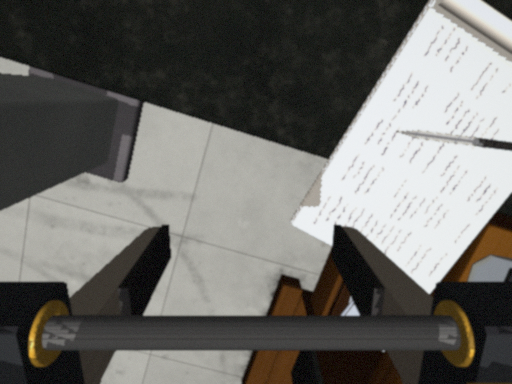

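The top view shows the stand at about (243,188), with amber at left (224,186), white at right (262,186) and the dropper at the back (243,175). The holder is at (148,227), the tray at (347,234) and the timer at (247,281). The green and red look-alikes are at (268,240) and (298,229). Next I'll enlarge it.

```bash
cat > h.py <<'E'
import numpy as np, cv2
from bench import arm
def f_of(m): return 192/np.tan(np.radians(m['fovy']/2))
def ray(m,V,u,v):
    f=f_of(m); d=np.array([(u-m['cx'])/f,-(v-m['cy'])/f,-1.])
    W=np.linalg.inv(V); return W[:3,3],W[:3,:3]@d
def px2w(name,u,v,z,m=None,V=None):
    m=m or arm.camera_model(name); V=m['view'] if V is None else V
    o,d=ray(m,V,u,v); return o+d*(z-o[2])/d[2]
def w2px(name,p,m=None,V=None):
    m=m or arm.camera_model(name); V=m['view'] if V is None else V
    c=V[:3,:3]@np.array(p)+V[:3,3]; f=f_of(m)
    return np.array([m['cx']+f*c[0]/-c[2], m['cy']-f*c[1]/-c[2]])
from scipy.spatial.transform import Rotation as R
def wristV(s,m):
    T=np.eye(4);T[:3,:3]=R.from_euler('xyz',s['orientation']).as_matrix();T[:3,3]=s['tool_pos']
    return np.linalg.inv(T@m['tool_from_camera'])
def crop(img,x0,y0,x1,y1,k,fn):
    c=cv2.resize(img[y0:y1,x0:x1],None,fx=k,fy=k,interpolation=cv2.INTER_CUBIC)
    for x in range((x0+9)//10*10,x1,10):
        cv2.line(c,((x-x0)*k,0),((x-x0)*k,6),(0,255,255),1)
        if x%20==0: cv2.putText(c,str(x),((x-x0)*k,16),0,.35,(0,255,255),1)
    for y in range((y0+9)//10*10,y1,10):
        cv2.line(c,(0,(y-y0)*k),(6,(y-y0)*k),(0,255,255),1)
        if y%20==0: cv2.putText(c,str(y),(8,(y-y0)*k+4),0,.35,(0,255,255),1)
    cv2.imwrite(fn,c)
E
python3 - <<'E'
from h import *
t=cv2.imread('pics/top0.png')
crop(t,190,145,300,225,7,'pics/t1.png')
crop(t,305,180,390,290,5,'pics/t2.png')
crop(t,125,205,175,250,10,'pics/t3.png')
s=cv2.imread('pics/scene0.png')
crop(s,160,110,290,260,4,'pics/s1.png')
E
```

```text
(no output)
```

View pics/t1.png

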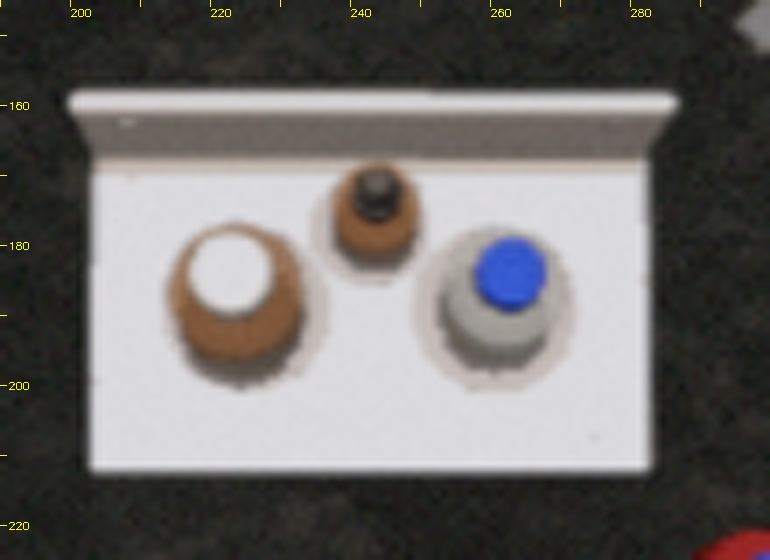

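View pics/t2.png

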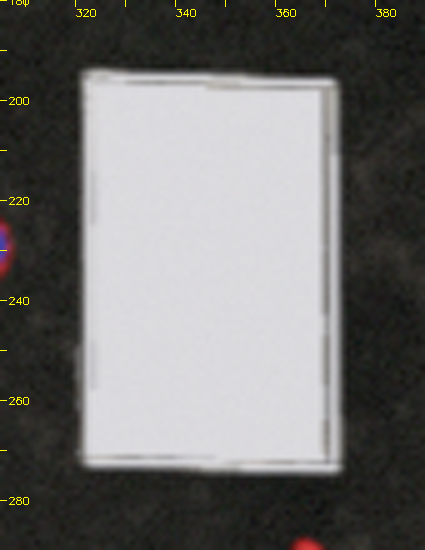

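View pics/t3.png

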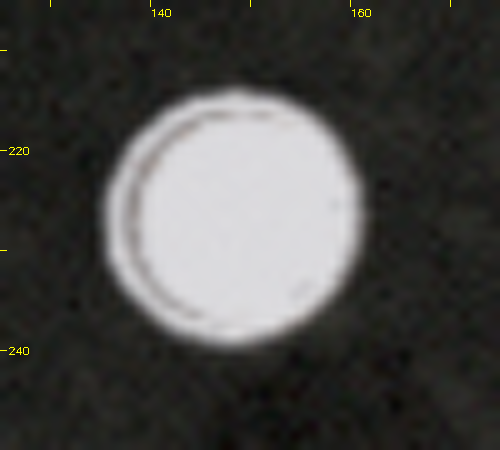

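View pics/s1.png

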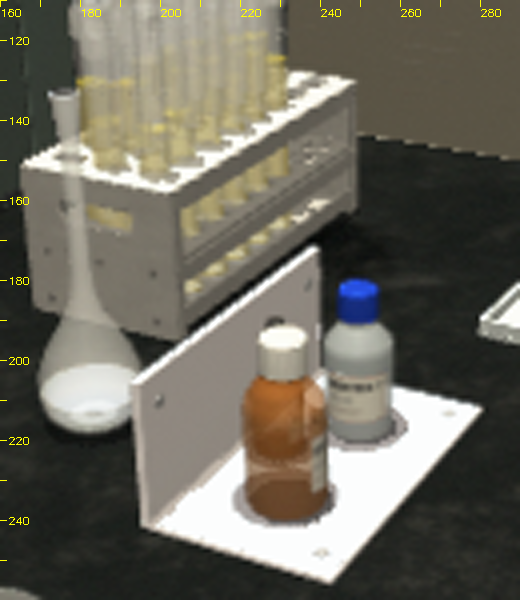

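Run:
```python
from h import *
for n,u,v,z in [('FL',202.8,212.2,.006),('FR',282.9,212.2,.006),('BL',203.2,168,.006),('BR',282.7,168,.006),
 ('trTL',320.3,193.8,.014),('trTR',371.3,196,.014),('trBR',372.2,273.8,.014),('trBL',320.3,272.8,.014),
 ('hold',148.3,226.8,.016),('holdL',135.2,226.8,.016),('holdR',161.4,226.8,.016),('amber',222.8,183.9,.112),('white',262.8,183.8,.101),('drop',243.8,172.3,.092),('timer',247.5,281,.02),('ambermark',224.5,188.5,.006),('whitemark',261.8,189,.006),('flask',238,128,.03),('green',269,240,.1),('red',299,229,.1),('BBL',200,158.5,.101),('BBR',286.5,158.5,.101)]:
    print(n,px2w('top',u,v,z).round(4), px2w('top',u-.5,v-.5,z).round(4)[:2])
m=arm.camera_model('top');print(np.linalg.inv(m['view'])[:3,3])
```

```text
FL [0.5492 0.1031 0.006 ] [0.5505 0.1044]
FR [ 0.5473 -0.1033  0.006 ] [ 0.5486 -0.102 ]
BL [0.6648 0.1027 0.006 ] [0.6661 0.104 ]
BR [ 0.6635 -0.1056  0.006 ] [ 0.6649 -0.1043]
trTL [ 0.5934 -0.2006  0.014 ] [ 0.5947 -0.1994]
trTR [ 0.5866 -0.3337  0.014 ] [ 0.5879 -0.3325]
trBR [ 0.3888 -0.3249  0.014 ] [ 0.39   -0.3237]
trBL [ 0.3931 -0.1931  0.014 ] [ 0.3944 -0.1919]
hold [0.513  0.2387 0.016 ] [0.5142 0.24  ]
holdL [0.5133 0.2714 0.016 ] [0.5146 0.2727]
holdR [0.5126 0.206  0.016 ] [0.5139 0.2072]
amber [0.6062 0.0472 0.112 ] [0.6073 0.0483]
white [ 0.6074 -0.0461  0.101 ] [ 0.6086 -0.0449]
drop [ 0.6368 -0.0019  0.092 ] [ 0.638  -0.0007]
timer [ 0.3764 -0.0095  0.02  ] [ 0.3776 -0.0083]
ambermark [0.6103 0.0473 0.006 ] [0.6116 0.0486]
whitemark [ 0.6082 -0.0496  0.006 ] [ 0.6096 -0.0484]
flask [0.7649 0.0111 0.03  ] [0.7663 0.0124]
green [ 0.4766 -0.0583  0.1   ] [ 0.4777 -0.0572]
red [ 0.501  -0.1284  0.1   ] [ 0.5022 -0.1273]
BBL [0.6688 0.1011 0.101 ] [0.67   0.1023]
BBR [ 0.6677 -0.1034  0.101 ] [ 0.669  -0.1022]
[0.47767811 0.01115956 0.95071044]
```

```bash
cat >> h.py <<'E'
def to(x,y,z,yaw=None):
    s=arm.read_state(); M=R.from_euler('xyz',s['orientation']).as_matrix()
    d=M.T@(np.array([x,y,z])-s['tool_pos'])
    a=s['orientation'][2]; dy=0 if yaw is None else -((yaw-np.degrees(a)+180)%360-180)
    print('t',round(s['time'],2),'delta',d.round(4),'yaw',round(dy,1),'tcp',s['tool_pos'].round(4),'yaw',round(np.degrees(a),1),'op',round(s['opening']*92,1),'F',s['ft_force'].round(1),'rows>=',int(np.ceil(np.linalg.norm(d)/.0417)),int(np.ceil(abs(dy)/7.16)))
E
python3 -c "
from h import *
to(.545,-.046,.25,-125)"
```

```text
t 0.15 delta [-0.507  -0.0165 -0.3696] yaw -37.8 tcp [ 0.1697 -0.5489  0.2329] yaw -162.8 op 91.9 F [-0.2  0.1  0.4] rows>= 16 6
```

```bash
python3 -m pendant '{"delta_pos":[[-0.03,-0.01,-0.022],[-0.06,-0.0165,-0.044],[-0.09,-0.0165,-0.066],[-0.12,-0.0165,-0.087],[-0.15,-0.0165,-0.109],[-0.18,-0.0165,-0.131],[-0.21,-0.0165,-0.153],[-0.24,-0.0165,-0.175],[-0.27,-0.0165,-0.197],[-0.30,-0.0165,-0.219],[-0.33,-0.0165,-0.241],[-0.36,-0.0165,-0.262],[-0.39,-0.0165,-0.284],[-0.42,-0.0165,-0.306],[-0.45,-0.0165,-0.328],[-0.48,-0.0165,-0.35],[-0.507,-0.0165,-0.37],[-0.507,-0.0165,-0.37],[-0.507,-0.0165,-0.37],[-0.507,-0.0165,-0.37]],"yaw":[0,-3,-6,-9,-12,-15,-18,-21,-24,-27,-30,-33,-36,-37.8,-37.8,-37.8,-37.8,-37.8,-37.8,-37.8]}' 0.07
python3 - <<'E'
from h import *
to(.609,-.046,.25,-125)
s=arm.read_state(); print(s['joint_pos'].round(2)); im=arm.grab_frame('wrist'); cv2.imwrite('pics/w1.png',im)
m=arm.camera_model('wrist');V=wristV(s,m)
for p in [(.609,-.046,.101),(.609,.047,.112),(.639,0,.094),(.548,.103,.006),(.548,-.103,.006),(.609,-.046,.006)]: print(p,w2px('wrist',p,m,V).round(1))
E
```

```text
time: 1.82
tool_pos: [0.5445, -0.0459, 0.2496]
orientation: [-1.572, 0.0, -2.182]
ft_force: [-0.2, 0.3, 0.5]
opening: 0.76
t 1.82 delta [-0.0369 -0.0004  0.0529] yaw -0.0 tcp [ 0.5445 -0.0459  0.2496] yaw -125.0 op 69.9 F [-0.2  0.3  0.5] rows>= 2 1
[-0.31  0.07  1.66  0.    1.41  0.31]
(0.609, -0.046, 0.101) [308.8 144.8]
(0.609, 0.047, 0.112) [250.5  53.6]
(0.639, 0, 0.094) [308.6  81.9]
(0.548, 0.103, 0.006) [177.6  54.9]
(0.548, -0.103, 0.006) [279.3 198.7]
(0.609, -0.046, 0.006) [295.5 133.4]
```

View pics/w1.png

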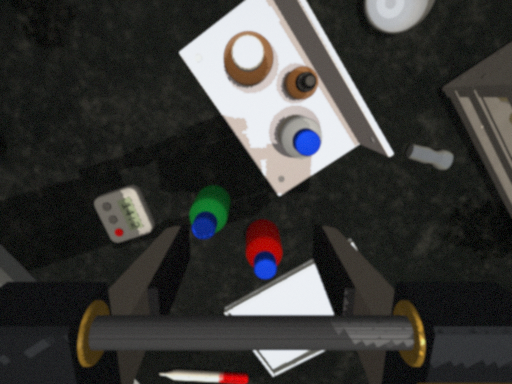

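The wrist view shows the white cap at (307,142), the amber cap at (249,52) and the bulb at (304,81). All are within about 3 px of the predictions. I'll check in world units.

Run:
```python
from h import *
im=cv2.imread('pics/w1.png'); crop(im,170,20,330,160,5,'pics/w1c.png')
```

```text
(no output)
```

View pics/w1c.png

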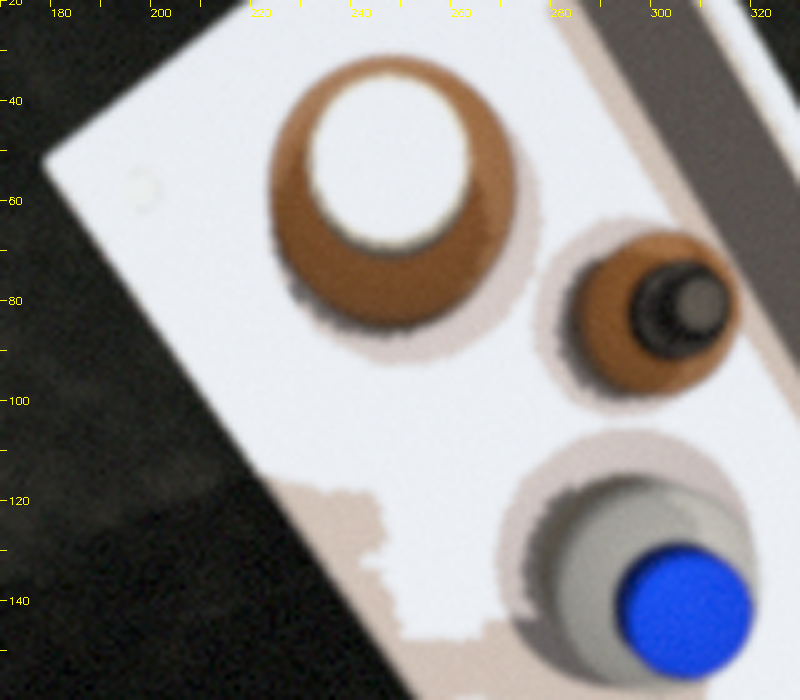

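Run:
```python
from h import *
s=arm.read_state(); m=arm.camera_model('wrist');V=wristV(s,m)
for n,u,v,z in [('amber',248.5,52,.112),('white',307.5,142.5,.101),('drop',309,81,.094),('FL',179,52,.006),('FR',279.5,195.5,.006),('wmark',297,131,.006),('dmark',297,85,.006),('amark',249,59.5,.006)]:
  print(n,px2w('w',u-.5,v-.5,z,m,V).round(4))
```

```text
amber [0.6083 0.0489 0.112 ]
white [ 0.609  -0.0435  0.101 ]
drop [6.396e-01 4.000e-04 9.400e-02]
FL [0.5511 0.1047 0.006 ]
FR [ 0.5502 -0.0993  0.006 ]
wmark [ 0.6118 -0.0444  0.006 ]
dmark [ 6.401e-01 -5.000e-04  6.000e-03]
amark [0.6107 0.0534 0.006 ]
```

```bash
python3 -c "
from h import *
to(.6095,-.045,.19,-125)
to(.6095,-.045,.06,-125)"
```

```text
t 1.87 delta [-0.0386  0.0597  0.0526] yaw -0.1 tcp [ 0.5444 -0.0464  0.2498] yaw -125.1 op 70.0 F [-0.2 -0.4 -0.4] rows>= 3 1
t 1.87 delta [-0.0385  0.1897  0.0528] yaw -0.1 tcp [ 0.5444 -0.0464  0.2498] yaw -125.1 op 70.0 F [-0.2 -0.4 -0.4] rows>= 5 1
```

```bash
python3 -m pendant '{"delta_pos":[[-0.019,0,0.026],[-0.038,0,0.052],[-0.0385,0.02,0.0527],[-0.0385,0.05,0.0527],[-0.0385,0.08,0.0527],[-0.0385,0.11,0.0527],[-0.0385,0.13,0.0527],[-0.0385,0.15,0.0527],[-0.0385,0.165,0.0527],[-0.0385,0.18,0.0527],[-0.0385,0.1897,0.0527],[-0.0385,0.1897,0.0527],[-0.0385,0.1897,0.0527]],"yaw":[0,0,0,0,0,0,0,0,0,0,0,0,0]}' 0.07
python3 -m pendant '{"delta_pos":[[0,0,0],[0,0,0],[0,0,0],[0,0,0],[0,0,0],[0,0,0],[0,0,0],[0,0,0]],"yaw":[0,0,0,0,0,0,0,0]}' 0.03 25
python3 - <<'E'
from h import *
to(.6095,-.045,.06,-125)
cv2.imwrite('pics/s2.png',cv2.resize(arm.grab_frame('scene')[100:300,130:380],None,fx=3,fy=3))
E
```

```text
time: 2.95
tool_pos: [0.609, -0.0457, 0.06]
orientation: [-1.573, 0.0, -2.184]
ft_force: [-0.1, 0.2, 0.6]
opening: 0.76
time: 3.62
tool_pos: [0.6094, -0.0457, 0.0607]
orientation: [-1.572, 0.0, -2.184]
ft_force: [-2.2, 1.6, 5.4]
opening: 0.461
t 3.62 delta [-0.0007  0.0007 -0.0003] yaw -0.1 tcp [ 0.6094 -0.0457  0.0607] yaw -125.1 op 42.4 F [-2.2  1.6  5.4] rows>= 1 1
```

View pics/s2.png

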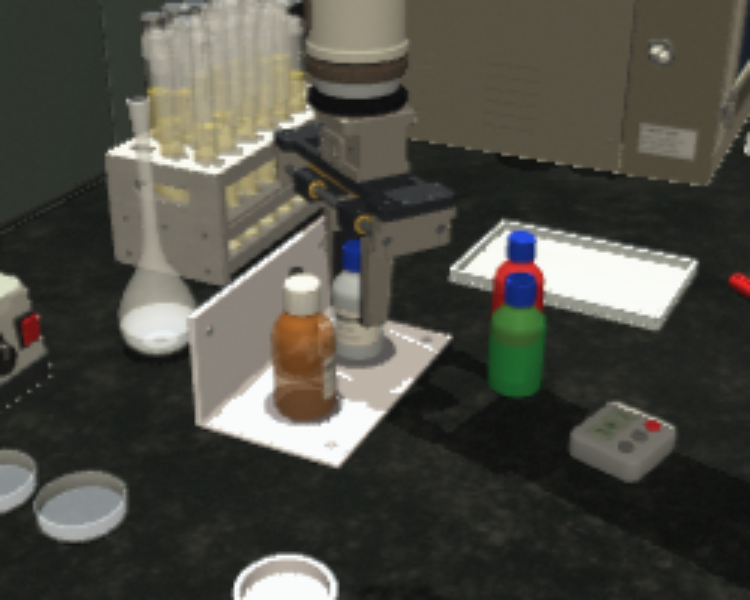

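```bash
python3 -c "
from h import *
to(.6095,-.0457,.2,-125)
to(.536,-.2645,.2,-125)"
```

```text
t 3.67 delta [-1.000e-04 -1.393e-01 -1.000e-04] yaw -0.1 tcp [ 0.6094 -0.0457  0.0607] yaw -125.1 op 42.8 F [-1.4  1.2  5. ] rows>= 4 1
t 3.67 delta [ 0.2211 -0.1395  0.0657] yaw -0.1 tcp [ 0.6094 -0.0457  0.0607] yaw -125.1 op 42.8 F [-1.4  1.2  5. ] rows>= 7 1
```

```bash
python3 -m pendant '{"delta_pos":[[0,-0.005,0],[0,-0.015,0],[0,-0.035,0],[0,-0.06,0],[0,-0.085,0],[0,-0.11,0],[0,-0.13,0],[0,-0.1395,0],[0.01,-0.1395,0.003],[0.03,-0.1395,0.009],[0.055,-0.1395,0.0165],[0.08,-0.1395,0.024],[0.105,-0.1395,0.0315],[0.13,-0.1395,0.039],[0.155,-0.1395,0.0465],[0.18,-0.1395,0.0535],[0.2,-0.1395,0.0595],[0.213,-0.1395,0.0635],[0.221,-0.1395,0.0657],[0.221,-0.1395,0.0657]],"yaw":[0,0,0,0,0,0,0,0,0,0,0,0,0,0,0,0,0,0,0,0]}' 0.03 25
python3 - <<'E'
from h import *
to(.536,-.2645,.0595,-125)
cv2.imwrite('pics/s3.png',cv2.resize(arm.grab_frame('scene')[60:260,180:430],None,fx=3,fy=3))
E
```

```text
time: 5.33
tool_pos: [0.5351, -0.2655, 0.1989]
orientation: [-1.574, 0.0, -2.186]
ft_force: [-0.1, 0.5, -1.2]
opening: 0.467
t 5.33 delta [-0.0013  0.1394  0.0006] yaw -0.2 tcp [ 0.5351 -0.2655  0.1989] yaw -125.2 op 43.0 F [-0.1  0.5 -1.2] rows>= 4 1
```

View pics/s3.png

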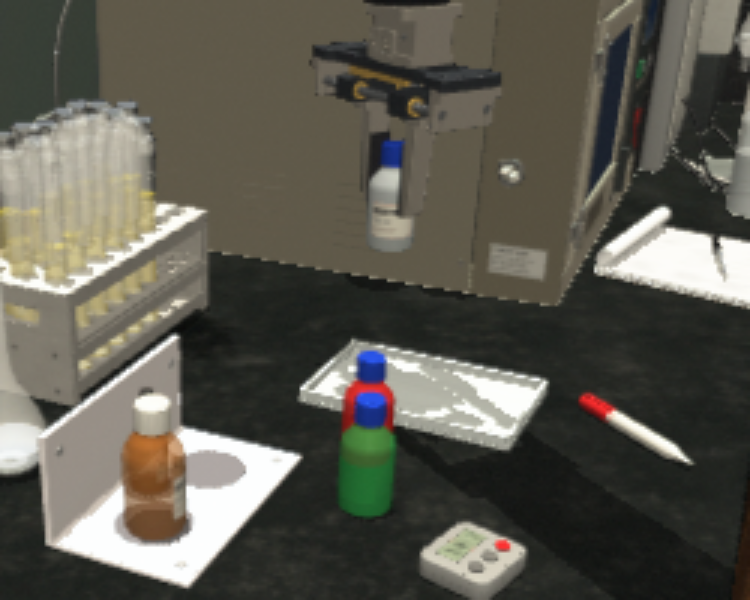

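The bottle is held upright. Next I lower it into the tray.

```bash
python3 -m pendant '{"delta_pos":[[0,0.01,0],[0,0.03,0],[0,0.055,0],[0,0.08,0],[0,0.1,0],[0,0.115,0],[0,0.125,0],[0,0.13,0],[0,0.134,0],[0,0.137,0],[0,0.139,0],[0,0.139,0],[0,0.139,0]],"yaw":[0,0,0,0,0,0,0,0,0,0,0,0,0]}' 0.03 25
python3 -m pendant '{"delta_pos":[[0,0.0005,0],[0,0.001,0],[0,0.001,0]],"yaw":[0,0,0]}' 0.03 25
```

```text
time: 6.47
tool_pos: [0.5357, -0.2644, 0.0608]
orientation: [-1.572, 0.001, -2.185]
ft_force: [-0.6, 1.2, -2.3]
opening: 0.463
time: 6.72
tool_pos: [0.5359, -0.2645, 0.0601]
orientation: [-1.572, 0.001, -2.185]
ft_force: [0.3, 0.8, -0.6]
opening: 0.462
```

```bash
python3 -m pendant '{"delta_pos":[[0,0.0005,0],[0,0.001,0],[0,0.0015,0],[0,0.0015,0]],"yaw":[0,0,0,0]}' 0.03 25
python3 -m pendant '{"delta_pos":[[0,0.0005,0],[0,0.001,0],[0,0.001,0]],"yaw":[0,0,0]}' 0.03 25
```

```text
time: 7.05
tool_pos: [0.5359, -0.2646, 0.0587]
orientation: [-1.572, 0.001, -2.185]
ft_force: [-0.3, -0.4, -0.1]
opening: 0.464
time: 7.3
tool_pos: [0.536, -0.2646, 0.0587]
orientation: [-1.572, 0.001, -2.185]
ft_force: [-3.2, 2.4, 6.8]
opening: 0.464
```

```bash
python3 -m pendant '{"delta_pos":[[0,0,0],[0,0,0],[0,0,0],[0,0,0],[0,0,0]],"yaw":[0,0,0,0,0]}' 0.07 25
python3 -m pendant '{"delta_pos":[[0,-0.01,0],[0,-0.03,0],[0,-0.06,0],[0,-0.1,0],[0,-0.14,0],[0,-0.17,0],[0,-0.19,0],[0,-0.19,0],[0,-0.19,0]],"yaw":[0,0,0,0,0,0,0,0,0]}'
python3 - <<'E'
from h import *
to(.609,.0475,.25,-55)
t=arm.grab_frame('top'); crop(t,190,145,390,285,4,'pics/t4.png')
E
```

```text
time: 7.72
tool_pos: [0.536, -0.2646, 0.0585]
orientation: [-1.572, 0.001, -2.185]
ft_force: [-0.5, 0.5, 0.7]
opening: 0.759
time: 8.47
tool_pos: [0.5366, -0.2652, 0.2501]
orientation: [-1.569, 0.001, -2.185]
ft_force: [0.1, 0.4, -0.9]
opening: 0.761
t 8.47 delta [-2.973e-01  1.000e-04 -1.210e-01] yaw -70.2 tcp [ 0.5366 -0.2652  0.2501] yaw -125.2 op 70.0 F [ 0.1  0.4 -0.9] rows>= 8 10
```

View pics/t4.png

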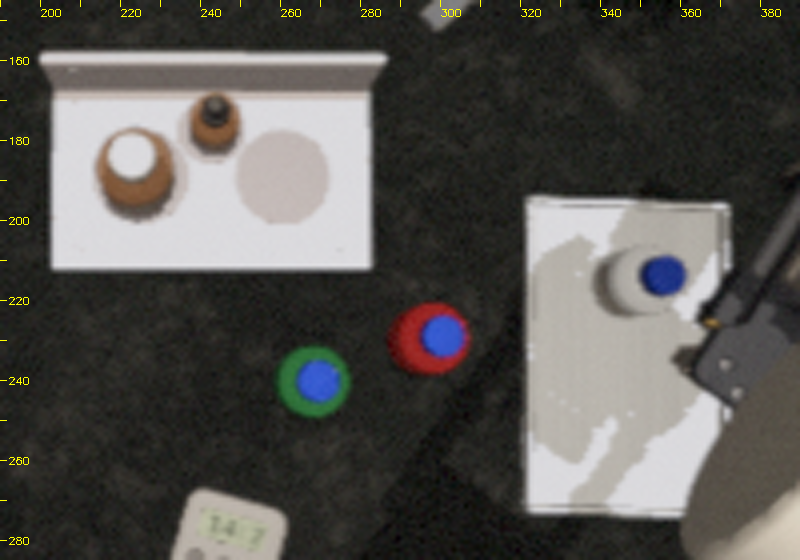

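White is upright in the tray, with its cap at (353,214). The mark it left is at (260.5,189), which agrees with (0.609,-0.046). Next is the amber bottle.

```bash
python3 -m pendant '{"delta_pos":[[-0.01,0,-0.004],[-0.03,0,-0.012],[-0.06,0,-0.024],[-0.09,0,-0.036],[-0.12,0,-0.048],[-0.15,0,-0.06],[-0.18,0,-0.072],[-0.21,0,-0.084],[-0.24,0,-0.096],[-0.265,0,-0.108],[-0.285,0,-0.116],[-0.297,0,-0.121],[-0.297,0,-0.121],[-0.297,0,-0.121],[-0.297,0,-0.121]],"yaw":[-3,-9,-16,-23,-30,-37,-44,-51,-58,-64,-68,-70.2,-70.2,-70.2,-70.2]}' 0.075
python3 - <<'E'
from h import *
print(px2w('top',353-.5,214-.5,.099), px2w('top',260,188.5,.006))
s=arm.read_state();im=arm.grab_frame('wrist'); cv2.imwrite('pics/w2.png',im)
m=arm.camera_model('wrist');V=wristV(s,m)
for p in [(.609,.0475,.112),(.609,.046,.006),(.639,0,.094)]: print(w2px('w',p,m,V).round(1))
to(.609,.0475,.063,-55)
E
```

```text
time: 9.77
tool_pos: [0.6076, 0.0467, 0.2476]
orientation: [-1.572, 0.003, -0.962]
ft_force: [0.7, -0.8, 1.3]
opening: 0.818
[ 0.53580079 -0.25559954  0.099     ] [ 0.60959289 -0.04496978  0.006     ]
[251.9 187.2]
[251.1 165.2]
[249.3 236.1]
t 9.82 delta [0.0003 0.1849 0.0018] yaw -0.1 tcp [0.6078 0.0465 0.248 ] yaw -55.1 op 75.2 F [-0.5 -0.4 -0.2] rows>= 5 1
```

View pics/w2.png

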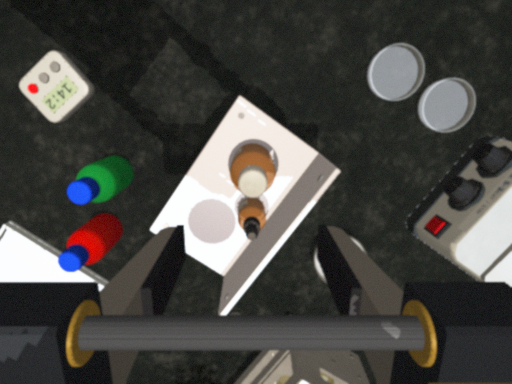

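```bash
python3 -c "
from h import *
to(.608,.0485,.063,-55)"
```

```text
t 9.82 delta [-0.0011  0.185   0.0015] yaw -0.1 tcp [0.6078 0.0465 0.248 ] yaw -55.1 op 75.2 F [-0.5 -0.4 -0.2] rows>= 5 1
```

```bash
python3 -m pendant '{"delta_pos":[[-0.001,0.01,0.0015],[-0.001,0.03,0.0015],[-0.001,0.06,0.0015],[-0.001,0.09,0.0015],[-0.001,0.115,0.0015],[-0.001,0.135,0.0015],[-0.001,0.15,0.0015],[-0.001,0.165,0.0015],[-0.001,0.178,0.0015],[-0.001,0.185,0.0015],[-0.001,0.185,0.0015],[-0.001,0.185,0.0015]],"yaw":[0,0,0,0,0,0,0,0,0,0,0,0]}' 0.07
python3 -m pendant '{"delta_pos":[[0,0,0],[0,0,0],[0,0,0],[0,0,0],[0,0,0],[0,0,0],[0,0,0],[0,0,0]],"yaw":[0,0,0,0,0,0,0,0]}' 0.035 28
python3 - <<'E'
from h import *
to(.6095,.0475,.2,-55)
to(.446,-.2605,.2,-55)
cv2.imwrite('pics/s4.png',cv2.resize(arm.grab_frame('scene')[100:300,130:380],None,fx=3,fy=3))
E
```

```text
time: 10.82
tool_pos: [0.608, 0.0481, 0.0629]
orientation: [-1.572, 0.003, -0.963]
ft_force: [-0.0, 0.2, 0.5]
opening: 0.761
time: 11.48
tool_pos: [0.6086, 0.048, 0.0638]
orientation: [-1.571, 0.002, -0.963]
ft_force: [-0.1, -0.3, 5.0]
opening: 0.519
t 11.48 delta [ 0.0007 -0.1362  0.0004] yaw -0.2 tcp [0.6086 0.048  0.0638] yaw -55.2 op 47.7 F [-0.1 -0.3  5. ] rows>= 4 1
t 11.48 delta [ 0.1601 -0.1365 -0.3097] yaw -0.2 tcp [0.6086 0.048  0.0638] yaw -55.2 op 47.7 F [-0.1 -0.3  5. ] rows>= 9 1
```

View pics/s4.png

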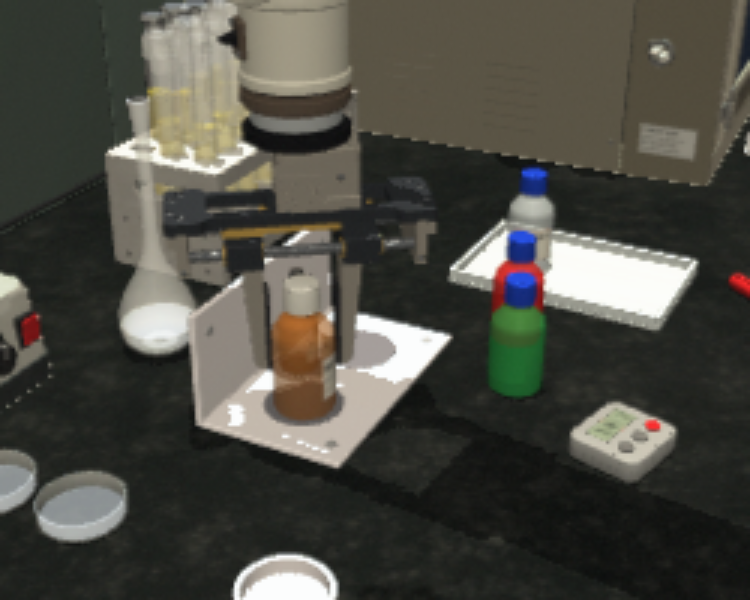

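```bash
python3 -m pendant '{"delta_pos":[[0,-0.005,0],[0,-0.015,0],[0,-0.035,0],[0,-0.06,0],[0,-0.085,0],[0,-0.11,0],[0,-0.13,0],[0,-0.1365,0],[0.005,-0.1365,-0.01],[0.015,-0.1365,-0.029],[0.026,-0.1365,-0.05],[0.038,-0.1365,-0.0735],[0.05,-0.1365,-0.0967],[0.062,-0.1365,-0.12],[0.074,-0.1365,-0.143],[0.086,-0.1365,-0.1664],[0.098,-0.1365,-0.1896],[0.11,-0.1365,-0.2128],[0.122,-0.1365,-0.236],[0.134,-0.1365,-0.2592]],"yaw":[0,0,0,0,0,0,0,0,0,0,0,0,0,0,0,0,0,0,0,0]}' 0.035 28
python3 -c "
from h import *
to(.446,-.2605,.2,-55)"
```

```text
time: 13.2
tool_pos: [0.4701, -0.2108, 0.1978]
orientation: [-1.572, 0.005, -0.963]
ft_force: [0.4, -0.1, -1.7]
opening: 0.52
t 13.2 delta [ 0.027  -0.0022 -0.0482] yaw -0.2 tcp [ 0.4701 -0.2108  0.1978] yaw -55.2 op 47.9 F [ 0.4 -0.1 -1.7] rows>= 2 1
```

```bash
python3 -m pendant '{"delta_pos":[[0.011,0,-0.02],[0.02,0,-0.036],[0.026,0,-0.046],[0.027,0,-0.0482],[0.027,0,-0.0482],[0.027,0.02,-0.0482],[0.027,0.045,-0.0482],[0.027,0.07,-0.0482],[0.027,0.09,-0.0482],[0.027,0.105,-0.0482],[0.027,0.118,-0.0482],[0.027,0.126,-0.0482],[0.027,0.131,-0.0482],[0.027,0.134,-0.0482],[0.027,0.1355,-0.0482],[0.027,0.1355,-0.0482],[0.027,0.1355,-0.0482]],"yaw":[0,0,0,0,0,0,0,0,0,0,0,0,0,0,0,0,0]}' 0.035 28
python3 -c "
from h import *
to(.446,-.2605,.0618,-55)"
```

```text
time: 14.62
tool_pos: [0.4459, -0.2604, 0.0629]
orientation: [-1.572, 0.004, -0.963]
ft_force: [-0.1, 0.2, -2.1]
opening: 0.516
t 14.62 delta [0.0002 0.0011 0.    ] yaw -0.2 tcp [ 0.4459 -0.2604  0.0629] yaw -55.2 op 47.4 F [-0.1  0.2 -2.1] rows>= 1 1
```

```bash
python3 -m pendant '{"delta_pos":[[0,0.0005,0],[0,0.001,0],[0,0.0015,0],[0,0.0015,0],[0,0.0015,0]],"yaw":[0,0,0,0,0]}' 0.035 28
python3 -m pendant '{"delta_pos":[[0,0,0],[0,0.0005,0],[0,0.0005,0]],"yaw":[0,0,0]}' 0.035 28
```

```text
time: 15.03
tool_pos: [0.4461, -0.2606, 0.0618]
orientation: [-1.572, 0.003, -0.963]
ft_force: [0.7, 0.0, 0.5]
opening: 0.521
time: 15.28
tool_pos: [0.4462, -0.2608, 0.0618]
orientation: [-1.572, 0.003, -0.963]
ft_force: [-1.2, 0.8, 3.2]
opening: 0.522
```

Contact. I release, rise, and look.

```bash
python3 -m pendant '{"delta_pos":[[0,0,0],[0,0,0],[0,0,0],[0,0,0],[0,0,0]],"yaw":[0,0,0,0,0]}' 0.07 28
python3 -m pendant '{"delta_pos":[[0,-0.01,0],[0,-0.03,0],[0,-0.06,0],[0,-0.1,0],[0,-0.14,0],[0,-0.17,0],[0,-0.19,0],[0,-0.19,0],[0,-0.19,0]],"yaw":[0,0,0,0,0,0,0,0,0]}'
python3 - <<'E'
from h import *
to(.639,0,.2,0)
t=arm.grab_frame('top'); crop(t,190,145,390,285,4,'pics/t5.png')
E
```

```text
time: 15.7
tool_pos: [0.4461, -0.2607, 0.0616]
orientation: [-1.572, 0.003, -0.963]
ft_force: [-0.6, 1.4, 0.3]
opening: 0.76
time: 16.45
tool_pos: [0.4471, -0.2615, 0.253]
orientation: [-1.571, 0.0, -0.963]
ft_force: [-0.8, 0.0, -0.6]
opening: 0.763
t 16.45 delta [-0.105   0.0528  0.3069] yaw -55.2 tcp [ 0.4471 -0.2615  0.253 ] yaw -55.2 op 70.2 F [-0.8  0.  -0.6] rows>= 8 8
```

View pics/t5.png

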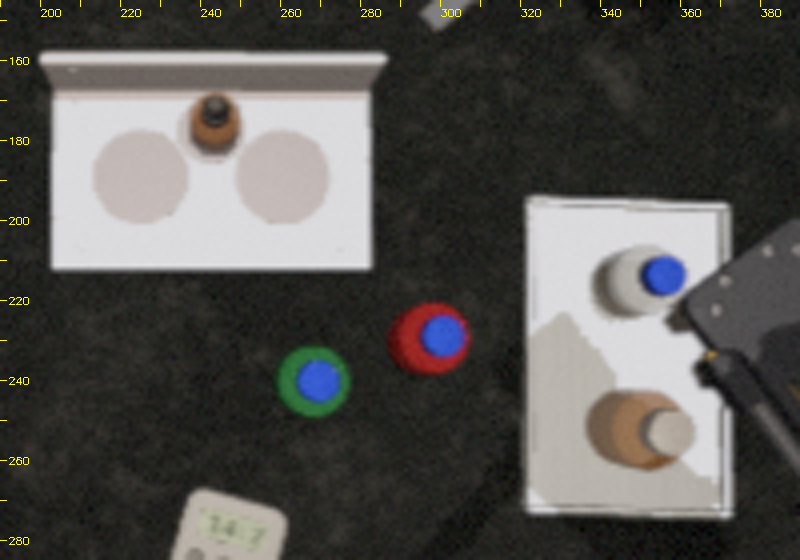

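Both bottles are upright in the tray, and the marks are clear at (225.3,189.1) and (260.5,189). Next I go above the dropper with the jaws along y.

```bash
python3 -m pendant '{"delta_pos":[[-0.004,0,0.01],[-0.01,0.005,0.03],[-0.02,0.01,0.06],[-0.03,0.015,0.09],[-0.04,0.02,0.12],[-0.05,0.025,0.15],[-0.062,0.03,0.18],[-0.072,0.035,0.21],[-0.082,0.04,0.24],[-0.092,0.045,0.27],[-0.1,0.05,0.292],[-0.105,0.053,0.307],[-0.105,0.053,0.307],[-0.105,0.053,0.307]],"yaw":[-2,-7,-13,-19,-25,-31,-37,-43,-48,-52,-54,-55.2,-55.2,-55.2]}' 0.07
python3 - <<'E'
from h import *
print(px2w('top',224.8,188.6,.006),px2w('top',260,188.5,.006))
s=arm.read_state();im=arm.grab_frame('wrist'); cv2.imwrite('pics/w3.png',im)
m=arm.camera_model('wrist');V=wristV(s,m); print(s['joint_pos'].round(2))
for p in [(.639,0,.094),(.61,.046,.006),(.61,-.046,.006)]: print(w2px('w',p,m,V).round(1))
to(.639,0,.047,0)
E
```

```text
time: 17.67
tool_pos: [0.6372, 0.0021, 0.1958]
orientation: [-1.568, 0.007, 0.003]
ft_force: [0.1, -0.4, 0.2]
opening: 0.758
[0.6100247  0.04653943 0.006     ] [ 0.60959289 -0.04496978  0.006     ]
[-0.19  0.35  1.44  0.    1.36 -1.76]
[247.2 199.9]
[291.9 148.5]
[203.8 148.3]
t 17.72 delta [ 0.0027  0.1496 -0.0015] yaw 0.1 tcp [0.6373 0.0011 0.1966] yaw 0.1 op 70.3 F [-0.1  0.2  0.1] rows>= 4 1
```

View pics/w3.png

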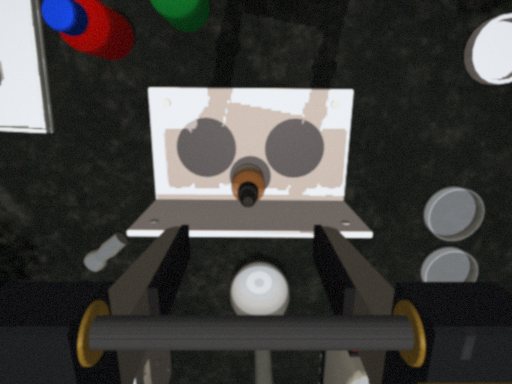

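```bash
python3 -m pendant '{"delta_pos":[[0.001,0.01,0],[0.001,0.03,0],[0.001,0.055,0],[0.001,0.08,0],[0.001,0.1,0],[0.001,0.115,0],[0.001,0.128,0],[0.001,0.138,0],[0.001,0.146,0],[0.001,0.1495,0],[0.001,0.1495,0],[0.001,0.1495,0]],"yaw":[0,0,0,0,0,0,0,0,0,0,0,0]}' 0.07
python3 -m pendant '{"delta_pos":[[0,0,0],[0,0,0],[0,0,0],[0,0,0],[0,0,0],[0,0,0],[0,0,0],[0,0,0],[0,0,0],[0,0,0]],"yaw":[0,0,0,0,0,0,0,0,0,0]}' 0.022 20
python3 - <<'E'
from h import *
to(.639,0,.17,0)
to(.513,.2393,.17,0)
cv2.imwrite('pics/s5.png',cv2.resize(arm.grab_frame('scene')[100:300,130:380],None,fx=3,fy=3))
E
```

```text
time: 18.72
tool_pos: [0.6378, 0.0014, 0.0477]
orientation: [-1.568, 0.005, 0.001]
ft_force: [0.3, -0.6, 0.5]
opening: 0.762
time: 19.55
tool_pos: [0.6379, 0.0013, 0.0478]
orientation: [-1.569, 0.005, 0.001]
ft_force: [-0.3, -1.2, 0.6]
opening: 0.357
t 19.55 delta [ 0.0005 -0.1222 -0.001 ] yaw 0.1 tcp [0.6379 0.0013 0.0478] yaw 0.1 op 32.9 F [-0.3 -1.2  0.6] rows>= 3 1
t 19.55 delta [-0.1252 -0.121   0.2384] yaw 0.1 tcp [0.6379 0.0013 0.0478] yaw 0.1 op 32.9 F [-0.3 -1.2  0.6] rows>= 8 1
```

View pics/s5.png

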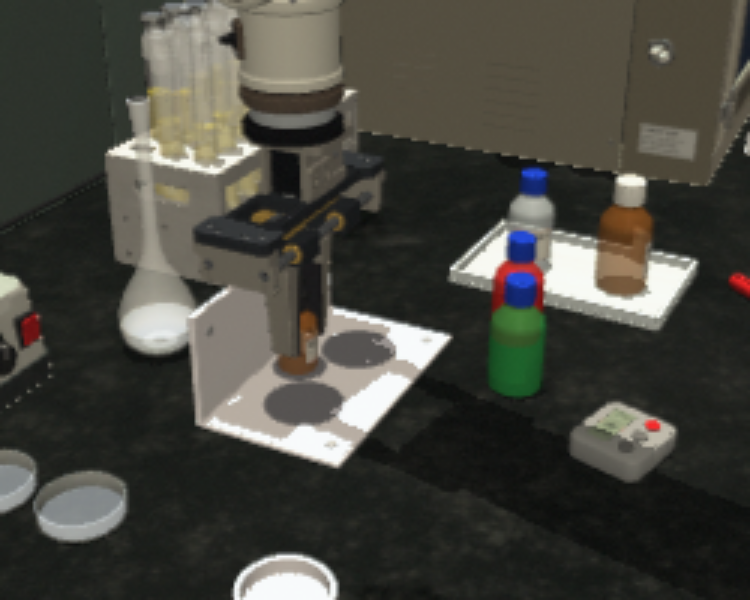

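```bash
python3 -m pendant '{"delta_pos":[[0,-0.005,0],[0,-0.02,0],[0,-0.045,0],[0,-0.07,0],[0,-0.095,0],[0,-0.115,0],[0,-0.121,0],[-0.005,-0.121,0.0095],[-0.015,-0.121,0.0286],[-0.028,-0.121,0.0535],[-0.041,-0.121,0.078],[-0.054,-0.121,0.103],[-0.067,-0.121,0.128],[-0.08,-0.121,0.1525],[-0.093,-0.121,0.177],[-0.105,-0.121,0.2],[-0.115,-0.121,0.219],[-0.122,-0.121,0.2325],[-0.1247,-0.121,0.2382],[-0.1247,-0.121,0.2382]],"yaw":[0,0,0,0,0,0,0,0,0,0,0,0,0,0,0,0,0,0,0,0]}' 0.022 20
python3 - <<'E'
from h import *
to(.5135,.2393,.0465,0)
s=arm.read_state();im=arm.grab_frame('wrist'); cv2.imwrite('pics/w4.png',im)
m=arm.camera_model('wrist');V=wristV(s,m)
print(w2px('w',(.5135,.2393,.016),m,V).round(1),w2px('w',(.5135-.031,.2393,.016),m,V).round(1))
cv2.imwrite('pics/s6.png',cv2.resize(arm.grab_frame('scene')[150:350,130:380],None,fx=3,fy=3))
E
```

```text
time: 21.27
tool_pos: [0.5116, 0.2402, 0.1682]
orientation: [-1.569, 0.008, 0.003]
ft_force: [-0.6, 0.2, -0.8]
opening: 0.356
t 21.27 delta [ 0.0029  0.1217 -0.0011] yaw 0.2 tcp [0.5116 0.2402 0.1682] yaw 0.2 op 32.8 F [-0.6  0.2 -0.8] rows>= 3 1
[249.  184.5] [249.1 152.3]
```

View pics/w4.png

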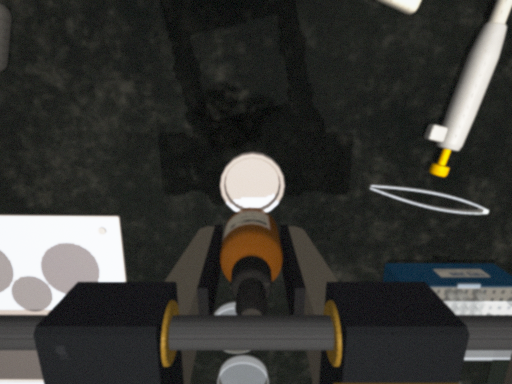

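View pics/s6.png

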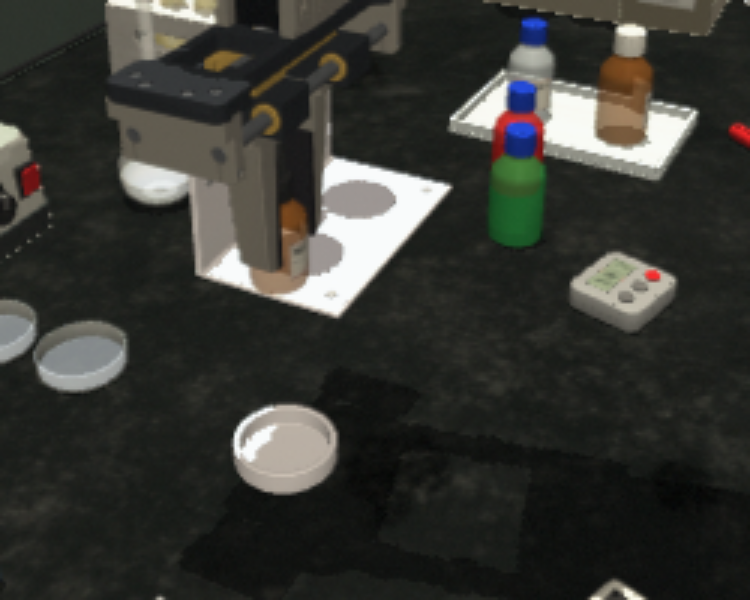

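The holder appears at (252,184), within 3 px of the prediction. I lower the bottle into it.

```bash
python3 -m pendant '{"delta_pos":[[0.002,0.01,0],[0.002,0.03,0],[0.002,0.055,0],[0.002,0.075,0],[0.002,0.09,0],[0.002,0.102,0],[0.002,0.11,0],[0.002,0.115,0],[0.002,0.119,0],[0.002,0.1215,0],[0.002,0.1215,0],[0.002,0.1215,0]],"yaw":[0,0,0,0,0,0,0,0,0,0,0,0]}' 0.022 20
python3 -m pendant '{"delta_pos":[[0,0.0005,0],[0,0.001,0],[0,0.001,0]],"yaw":[0,0,0]}' 0.022 20
```

```text
time: 22.37
tool_pos: [0.5148, 0.239, 0.0481]
orientation: [-1.569, 0.005, 0.002]
ft_force: [-0.9, -0.3, 0.1]
opening: 0.36
time: 22.62
tool_pos: [0.515, 0.2391, 0.0474]
orientation: [-1.569, 0.005, 0.002]
ft_force: [-0.4, -0.1, -0.4]
opening: 0.353
```

```bash
python3 -m pendant '{"delta_pos":[[0,0.0005,0],[0,0.001,0],[0,0.0015,0],[0,0.0015,0]],"yaw":[0,0,0,0]}' 0.022 20
python3 -m pendant '{"delta_pos":[[0,0.0005,0],[0,0.001,0],[0,0.001,0]],"yaw":[0,0,0]}' 0.022 20
```

```text
time: 22.95
tool_pos: [0.515, 0.2391, 0.0458]
orientation: [-1.569, 0.005, 0.002]
ft_force: [-0.3, 0.2, -0.2]
opening: 0.355
time: 23.2
tool_pos: [0.5151, 0.2391, 0.0458]
orientation: [-1.569, 0.005, 0.002]
ft_force: [-2.2, -1.5, 7.0]
opening: 0.357
```

```bash
python3 -m pendant '{"delta_pos":[[0,0,0],[0,0,0],[0,0,0],[0,0,0],[0,0,0]],"yaw":[0,0,0,0,0]}' 0.065 20
python3 -m pendant '{"delta_pos":[[0,-0.01,0],[0,-0.03,0],[0,-0.06,0],[0,-0.1,0],[0,-0.14,0],[0,-0.17,0],[0,-0.2,0],[0,-0.2,0],[0,-0.2,0]],"yaw":[0,0,0,0,0,0,0,0,0]}'
python3 - <<'E'
from h import *
to(.446,-.2605,.25,-55)
to(.535,-.25,.25,-55)
cv2.imwrite('pics/s7.png',cv2.resize(arm.grab_frame('scene')[150:350,130:380],None,fx=3,fy=3))
im=arm.grab_frame('wrist'); cv2.imwrite('pics/w5.png',im)
E
```

```text
time: 23.62
tool_pos: [0.515, 0.2391, 0.0456]
orientation: [-1.569, 0.005, 0.002]
ft_force: [0.7, -0.1, -0.5]
opening: 0.695
time: 24.37
tool_pos: [0.5172, 0.2391, 0.2485]
orientation: [-1.568, -0.0, 0.002]
ft_force: [0.2, -0.2, -0.3]
opening: 0.71
t 24.37 delta [-0.0722 -0.0029 -0.4995] yaw 55.1 tcp [0.5172 0.2391 0.2485] yaw 0.1 op 65.3 F [ 0.2 -0.2 -0.3] rows>= 13 8
t 24.37 delta [ 0.0169 -0.0029 -0.4891] yaw 55.1 tcp [0.5172 0.2391 0.2485] yaw 0.1 op 65.3 F [ 0.2 -0.2 -0.3] rows>= 12 8
```

View pics/s7.png

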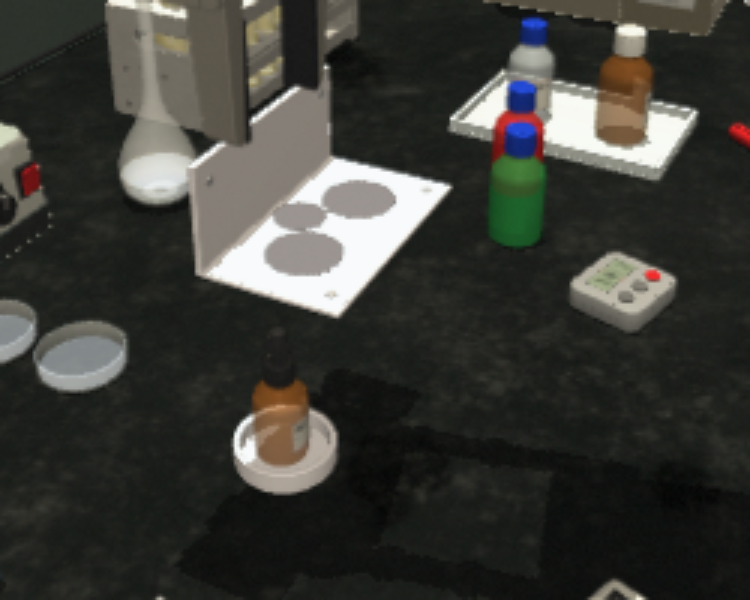

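View pics/w5.png

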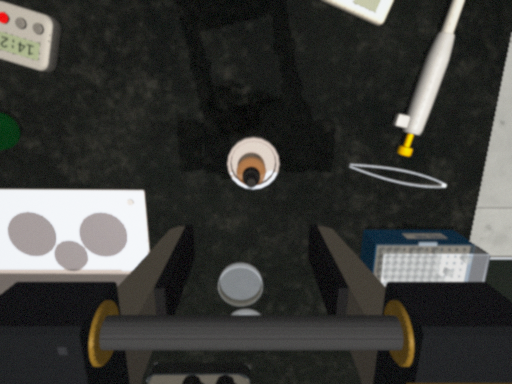

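The dropper stands upright inside the holder's rim. Next I fetch the amber bottle from the tray.

```bash
python3 -m pendant '{"delta_pos":[[-0.002,0,-0.012],[-0.005,0,-0.035],[-0.009,0,-0.065],[-0.014,0,-0.095],[-0.018,0,-0.125],[-0.022,0,-0.155],[-0.027,0,-0.187],[-0.032,0,-0.219],[-0.036,0,-0.251],[-0.041,0,-0.283],[-0.046,0,-0.315],[-0.05,0,-0.347],[-0.055,0,-0.379],[-0.06,0,-0.411],[-0.064,0,-0.441],[-0.068,0,-0.467],[-0.07,0,-0.487],[-0.072,0,-0.4995],[-0.072,0,-0.4995],[-0.072,0,-0.4995]],"yaw":[1,4,8,12,16,20,24,28,32,36,40,44,48,51,53,54,55,55.1,55.1,55.1]}' 0.07
python3 - <<'E'
from h import *
to(.446,-.2608,.0618,-55.2)
s=arm.read_state();im=arm.grab_frame('wrist'); cv2.imwrite('pics/w6.png',im)
m=arm.camera_model('wrist');V=wristV(s,m)
for p in [(.446,-.2605,.11),(.536,-.2645,.099)]: print(w2px('w',p,m,V).round(1))
E
```

```text
time: 26.13
tool_pos: [0.4435, -0.2606, 0.2434]
orientation: [-1.576, 0.007, -0.961]
ft_force: [1.1, -0.3, 0.8]
opening: 0.764
t 26.13 delta [0.003  0.1816 0.0028] yaw 0.1 tcp [ 0.4435 -0.2606  0.2434] yaw -55.1 op 70.3 F [ 1.1 -0.3  0.8] rows>= 5 1
[252.9 189.8]
[325.8 240.9]
```

View pics/w6.png

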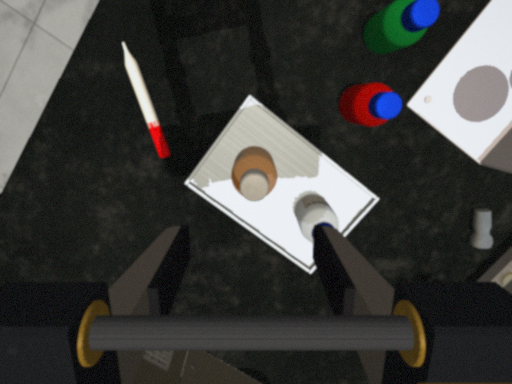

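```bash
python3 -m pendant '{"delta_pos":[[0.002,0.01,0.002],[0.003,0.03,0.003],[0.003,0.06,0.003],[0.003,0.09,0.003],[0.003,0.115,0.003],[0.003,0.135,0.003],[0.003,0.15,0.003],[0.003,0.163,0.003],[0.003,0.174,0.003],[0.003,0.181,0.003],[0.003,0.181,0.003],[0.003,0.181,0.003]],"yaw":[0,0,0,0,0,0,0,0,0,0,0,0]}' 0.07
python3 -m pendant '{"delta_pos":[[0,0,0],[0,0,0],[0,0,0],[0,0,0],[0,0,0],[0,0,0],[0,0,0],[0,0,0]],"yaw":[0,0,0,0,0,0,0,0]}' 0.035 28
python3 -c "
from h import *
to(.446,-.2608,.2,-55.2)
to(.609,.0478,.2,-55.2)"
```

```text
time: 27.18
tool_pos: [0.4467, -0.2599, 0.0627]
orientation: [-1.576, 0.007, -0.959]
ft_force: [-0.1, -0.6, 0.1]
opening: 0.762
time: 27.85
tool_pos: [0.4471, -0.2603, 0.0633]
orientation: [-1.575, 0.006, -0.959]
ft_force: [-0.9, -0.3, 4.5]
opening: 0.516
t 27.85 delta [-0.0011 -0.1367 -0.0018] yaw 0.2 tcp [ 0.4471 -0.2603  0.0633] yaw -55.0 op 47.5 F [-0.9 -0.3  4.5] rows>= 4 1
t 27.85 delta [-0.1601 -0.1372  0.3089] yaw 0.2 tcp [ 0.4471 -0.2603  0.0633] yaw -55.0 op 47.5 F [-0.9 -0.3  4.5] rows>= 9 1
```

```bash
python3 -m pendant '{"delta_pos":[[0,-0.005,0],[0,-0.015,0],[0,-0.035,0],[0,-0.06,0],[0,-0.085,0],[0,-0.11,0],[0,-0.13,0],[-0.001,-0.137,0.001],[-0.005,-0.137,0.01],[-0.015,-0.137,0.029],[-0.026,-0.137,0.05],[-0.038,-0.137,0.0735],[-0.05,-0.137,0.0967],[-0.062,-0.137,0.12],[-0.074,-0.137,0.143],[-0.086,-0.137,0.166],[-0.098,-0.137,0.189],[-0.11,-0.137,0.212],[-0.122,-0.137,0.235],[-0.134,-0.137,0.2585]],"yaw":[0,0,0,0,0,0,0,0,0,0,0,0,0,0,0,0,0,0,0,0]}' 0.035 28
python3 -c "
from h import *
to(.609,.0478,.2,-55)"
```

```text
time: 29.52
tool_pos: [0.5819, -0.0001, 0.1975]
orientation: [-1.578, 0.009, -0.959]
ft_force: [1.0, -0.2, -0.6]
opening: 0.518
t 29.52 delta [-0.0237 -0.0027  0.0497] yaw 0.1 tcp [ 5.819e-01 -1.000e-04  1.975e-01] yaw -54.9 op 47.6 F [ 1.  -0.2 -0.6] rows>= 2 1
```

```bash
python3 -m pendant '{"delta_pos":[[-0.01,0,0.02],[-0.018,0,0.037],[-0.0225,0,0.047],[-0.0237,-0.001,0.0497],[-0.0237,-0.001,0.0497],[-0.0237,-0.001,0.0497],[-0.0237,-0.001,0.0497]],"yaw":[0,0,0,0,0,0,0]}' 0.035 28
python3 - <<'E'
from h import *
to(.609,.0478,.0665,-55)
s=arm.read_state();im=arm.grab_frame('wrist'); crop(im,130,50,330,300,3,'pics/w7.png')
cv2.imwrite('pics/s8.png',cv2.resize(arm.grab_frame('scene')[100:300,130:380],None,fx=3,fy=3))
E
```

```text
time: 30.1
tool_pos: [0.6086, 0.0469, 0.1981]
orientation: [-1.579, 0.009, -0.96]
ft_force: [0.0, 0.4, -1.4]
opening: 0.521
t 30.1 delta [0.0007 0.1316 0.0019] yaw -0.0 tcp [0.6086 0.0469 0.1981] yaw -55.0 op 47.9 F [ 0.   0.4 -1.4] rows>= 4 1
```

View pics/s8.png

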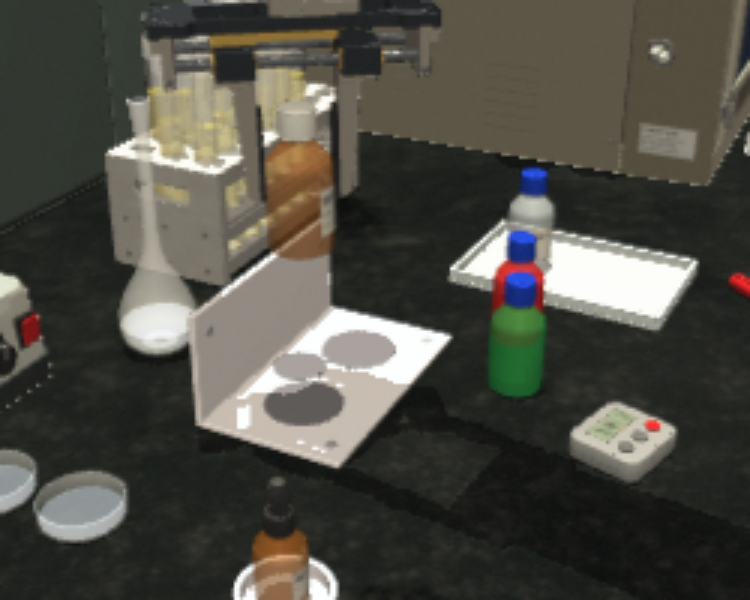

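```bash
python3 -m pendant '{"delta_pos":[[0,0.01,0],[0,0.03,0.001],[0.0007,0.055,0.002],[0.0007,0.08,0.002],[0.0007,0.098,0.002],[0.0007,0.11,0.002],[0.0007,0.118,0.002],[0.0007,0.124,0.002],[0.0007,0.128,0.002],[0.0007,0.131,0.002],[0.0007,0.131,0.002],[0.0007,0.131,0.002]],"yaw":[0,0,0,0,0,0,0,0,0,0,0,0]}' 0.035 28
python3 -m pendant '{"delta_pos":[[0,0.0005,0],[0,0.001,0],[0,0.001,0]],"yaw":[0,0,0]}'
python3 -c "
from h import *
to(.609,.0478,.0653,-55)"
```

```text
time: 31.2
tool_pos: [0.6098, 0.0479, 0.0681]
orientation: [-1.577, 0.008, -0.96]
ft_force: [-0.3, -0.3, -0.9]
opening: 0.518
time: 31.45
tool_pos: [0.6101, 0.0479, 0.0675]
orientation: [-1.577, 0.008, -0.96]
ft_force: [-0.0, 0.7, -1.4]
opening: 0.519
t 31.45 delta [-0.0006  0.0022 -0.001 ] yaw -0.0 tcp [0.6101 0.0479 0.0675] yaw -55.0 op 47.7 F [-0.   0.7 -1.4] rows>= 1 1
```

```bash
python3 -m pendant '{"delta_pos":[[-0.0005,0.0005,-0.001],[-0.0005,0.001,-0.001],[-0.0005,0.0015,-0.001],[-0.0005,0.002,-0.001],[-0.0005,0.0025,-0.001],[-0.0005,0.0025,-0.001]],"yaw":[0,0,0,0,0,0]}'
python3 -m pendant '{"delta_pos":[[0,0.0005,0],[0,0.0005,0]],"yaw":[0,0]}'
```

```text
time: 31.95
tool_pos: [0.609, 0.0477, 0.0654]
orientation: [-1.577, 0.008, -0.96]
ft_force: [-1.4, -0.3, 3.0]
opening: 0.519
time: 32.12
tool_pos: [0.6091, 0.0476, 0.0654]
orientation: [-1.577, 0.008, -0.96]
ft_force: [-4.0, 0.0, 5.3]
opening: 0.516
```

Contact. I release and rise.

```bash
python3 -m pendant '{"delta_pos":[[0,0,0],[0,0,0],[0,0,0],[0,0,0],[0,0,0]],"yaw":[0,0,0,0,0]}' 0.07 28
python3 -m pendant '{"delta_pos":[[0,-0.01,0],[0,-0.03,0],[0,-0.06,0],[0,-0.1,0],[0,-0.14,0],[0,-0.17,0],[0,-0.185,0],[0,-0.185,0],[0,-0.185,0]],"yaw":[0,0,0,0,0,0,0,0,0]}'
python3 - <<'E'
from h import *
to(.536,-.2646,.25,-125)
s=arm.read_state();im=arm.grab_frame('wrist'); cv2.imwrite('pics/w8.png',im);crop(im,140,80,350,320,3,'pics/w8c.png')
m=arm.camera_model('wrist');V=wristV(s,m)
for p in [(.61,.0465,.112),(.61,.0465,.006),(.61,-.045,.006)]: print(w2px('w',p,m,V).round(1))
E
```

```text
time: 32.53
tool_pos: [0.6091, 0.0477, 0.0652]
orientation: [-1.577, 0.008, -0.96]
ft_force: [-0.1, -0.5, -0.2]
opening: 0.76
time: 33.28
tool_pos: [0.6112, 0.0471, 0.2512]
orientation: [-1.575, 0.006, -0.96]
ft_force: [-0.1, -0.8, -0.6]
opening: 0.762
t 33.28 delta [ 0.2122  0.001  -0.2404] yaw 70.0 tcp [0.6112 0.0471 0.2512] yaw -55.0 op 70.1 F [-0.1 -0.8 -0.6] rows>= 8 10
[249.1 186.3]
[250.  164.1]
[209.5 221.1]
```

View pics/w8c.png

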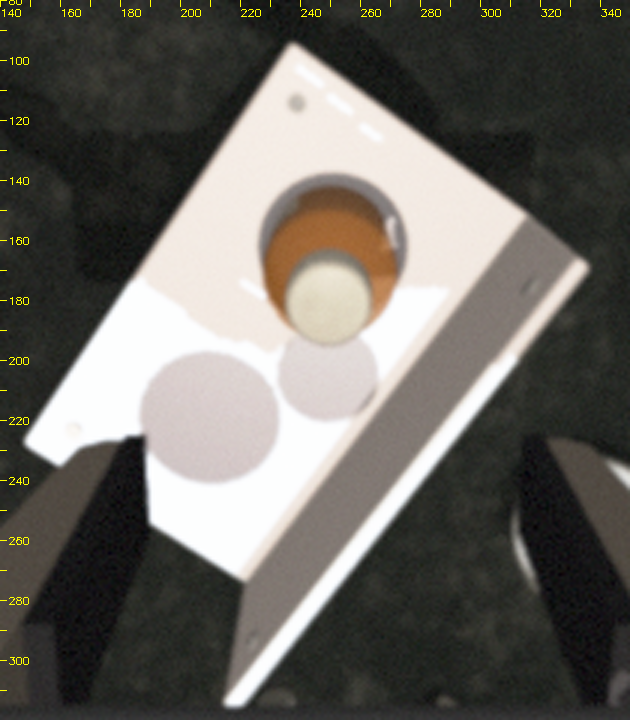

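The amber cap at (250,181) over its mark, centred at (251,160.4), shows the same offset from prediction in both. So amber is centred to about 1 mm. Next is the white bottle.

```bash
python3 -m pendant '{"delta_pos":[[0.008,0,-0.009],[0.022,0,-0.025],[0.042,0,-0.048],[0.063,0,-0.071],[0.084,0,-0.095],[0.105,0,-0.119],[0.126,0,-0.143],[0.147,0,-0.167],[0.168,0,-0.19],[0.188,0,-0.213],[0.203,0,-0.23],[0.2122,0.001,-0.2404],[0.2122,0.001,-0.2404],[0.2122,0.001,-0.2404],[0.2122,0.001,-0.2404]],"yaw":[3,9,16,23,30,37,44,51,58,64,68,70,70,70,70]}' 0.07
python3 - <<'E'
from h import *
to(.536,-.2646,.059,-125.2)
s=arm.read_state();im=arm.grab_frame('wrist'); cv2.imwrite('pics/w9.png',im)
m=arm.camera_model('wrist');V=wristV(s,m)
for p in [(.536,-.2646,.099)]: print(w2px('w',p,m,V).round(1))
E
```

```text
time: 34.58
tool_pos: [0.5351, -0.263, 0.2472]
orientation: [-1.583, -0.003, -2.179]
ft_force: [-0.3, 0.1, -0.3]
opening: 0.762
t 34.58 delta [0.0002 0.1882 0.0039] yaw 0.3 tcp [ 0.5351 -0.263   0.2472] yaw -124.9 op 70.1 F [-0.3  0.1 -0.3] rows>= 5 1
[254.3 184.2]
```

View pics/w9.png

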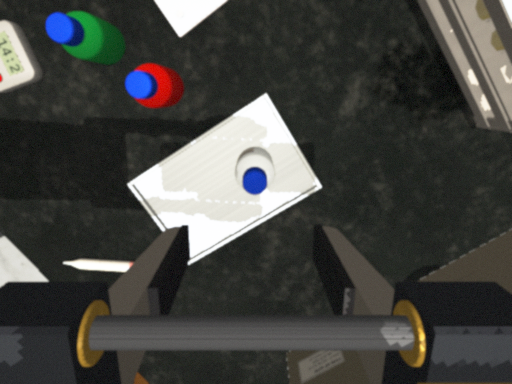

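```bash
python3 -m pendant '{"delta_pos":[[0,0.01,0.001],[0,0.03,0.003],[0,0.06,0.004],[0,0.09,0.004],[0,0.115,0.004],[0,0.135,0.004],[0,0.152,0.004],[0,0.167,0.004],[0,0.18,0.004],[0,0.187,0.004],[0,0.187,0.004],[0,0.187,0.004]],"yaw":[0,0,0,0,0,0,0,0,0,0,0,0]}' 0.07
python3 -c "
from h import *
to(.536,-.2646,.059,-125.2)"
python3 -m pendant '{"delta_pos":[[0,0,0],[0,0,0],[0,0,0],[0,0,0],[0,0,0],[0,0,0],[0,0,0],[0,0,0]],"yaw":[0,0,0,0,0,0,0,0]}' 0.03 25
python3 -c "
from h import *
to(.5355,-.2646,.2,-125)
to(.6095,-.0455,.2,-125)"
```

```text
time: 35.63
tool_pos: [0.5367, -0.2641, 0.0606]
orientation: [-1.582, -0.003, -2.178]
ft_force: [0.5, 0.4, 0.9]
opening: 0.76
t 35.63 delta [ 0.0008  0.0016 -0.0003] yaw 0.4 tcp [ 0.5367 -0.2641  0.0606] yaw -124.8 op 69.9 F [0.5 0.4 0.9] rows>= 1 1
time: 36.3
tool_pos: [0.537, -0.2644, 0.0612]
orientation: [-1.581, -0.003, -2.178]
ft_force: [-1.3, 0.9, 4.3]
opening: 0.465
t 36.3 delta [ 0.0014 -0.1388 -0.0026] yaw 0.2 tcp [ 0.537  -0.2644  0.0612] yaw -124.8 op 42.8 F [-1.3  0.9  4.3] rows>= 4 1
t 36.3 delta [-0.2207 -0.1388 -0.067 ] yaw 0.2 tcp [ 0.537  -0.2644  0.0612] yaw -124.8 op 42.8 F [-1.3  0.9  4.3] rows>= 7 1
```

```bash
python3 -m pendant '{"delta_pos":[[0,-0.005,0],[0,-0.015,0],[0,-0.035,0],[0,-0.06,0],[0,-0.085,0],[0,-0.11,0],[0,-0.13,-0.001],[0,-0.1385,-0.002],[-0.01,-0.1385,-0.004],[-0.03,-0.1385,-0.01],[-0.055,-0.1385,-0.018],[-0.08,-0.1385,-0.025],[-0.105,-0.1385,-0.033],[-0.13,-0.1385,-0.04],[-0.155,-0.1385,-0.048],[-0.18,-0.1385,-0.055],[-0.2,-0.1385,-0.061],[-0.213,-0.1385,-0.065],[-0.2207,-0.1385,-0.067],[-0.2207,-0.1385,-0.067]],"yaw":[0,0,0,0,0,0,0,0,0,0,0,0,0,0,0,0,0,0,0,0]}' 0.03 25
python3 - <<'E'
from h import *
to(.6095,-.0455,.0645,-125)
cv2.imwrite('pics/s9.png',cv2.resize(arm.grab_frame('scene')[100:300,130:380],None,fx=3,fy=3))
E
```

```text
time: 37.97
tool_pos: [0.6092, -0.0439, 0.1986]
orientation: [-1.583, -0.004, -2.177]
ft_force: [-0.4, -0.3, -1.1]
opening: 0.463
t 37.97 delta [0.0007 0.134  0.0028] yaw 0.3 tcp [ 0.6092 -0.0439  0.1986] yaw -124.7 op 42.6 F [-0.4 -0.3 -1.1] rows>= 4 1
```

View pics/s9.png

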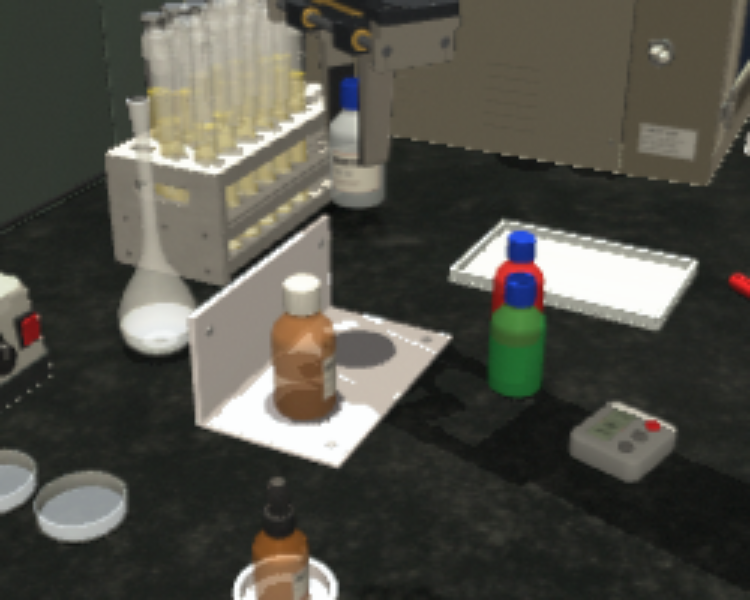

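```bash
python3 -m pendant '{"delta_pos":[[0,0.01,0.001],[0.0007,0.03,0.002],[0.0007,0.055,0.003],[0.0007,0.08,0.003],[0.0007,0.1,0.003],[0.0007,0.113,0.003],[0.0007,0.122,0.003],[0.0007,0.128,0.003],[0.0007,0.131,0.003],[0.0007,0.133,0.003],[0.0007,0.133,0.003],[0.0007,0.133,0.003]],"yaw":[0,0,0,0,0,0,0,0,0,0,0,0]}' 0.03 25
python3 -c "
from h import *
to(.6095,-.0455,.063,-125)"
```

```text
time: 39.02
tool_pos: [0.6103, -0.0472, 0.0668]
orientation: [-1.581, -0.003, -2.177]
ft_force: [0.6, 0.5, -1.2]
opening: 0.466
t 39.02 delta [-0.0009  0.0038 -0.0016] yaw 0.2 tcp [ 0.6103 -0.0472  0.0668] yaw -124.8 op 42.9 F [ 0.6  0.5 -1.2] rows>= 1 1
```

```bash
python3 -m pendant '{"delta_pos":[[-0.0009,0.0005,-0.0008],[-0.0009,0.001,-0.0016],[-0.0009,0.0015,-0.0016],[-0.0009,0.002,-0.0016],[-0.0009,0.0025,-0.0016],[-0.0009,0.003,-0.0016],[-0.0009,0.003,-0.0016]],"yaw":[0,0,0,0,0,0,0]}'
python3 -m pendant '{"delta_pos":[[0,0.0005,0],[0,0.001,0],[0,0.001,0]],"yaw":[0,0,0]}'
python3 -c "
from h import *
to(.6095,-.0455,.063,-125)"
```

```text
time: 39.6
tool_pos: [0.6094, -0.0455, 0.0636]
orientation: [-1.581, -0.004, -2.178]
ft_force: [-0.1, -0.8, -0.9]
opening: 0.465
time: 39.85
tool_pos: [0.6095, -0.0455, 0.0632]
orientation: [-1.581, -0.004, -2.177]
ft_force: [-2.0, 0.2, 4.0]
opening: 0.465
t 39.85 delta [-0.      0.0002  0.    ] yaw 0.2 tcp [ 0.6095 -0.0455  0.0632] yaw -124.8 op 42.8 F [-2.   0.2  4. ] rows>= 1 1
```

```bash
python3 -m pendant '{"delta_pos":[[0,0,0],[0,0,0],[0,0,0],[0,0,0],[0,0,0]],"yaw":[0,0,0,0,0]}' 0.07 25
python3 -m pendant '{"delta_pos":[[0,-0.01,0],[0,-0.03,0],[0,-0.06,0],[0,-0.1,0],[0,-0.14,0],[0,-0.17,0],[0,-0.185,0],[0,-0.185,0],[0,-0.185,0]],"yaw":[0,0,0,0,0,0,0,0,0]}'
python3 - <<'E'
from h import *
to(.43,-.3,.27,-125)
s=arm.read_state();im=arm.grab_frame('wrist'); crop(im,140,80,350,320,3,'pics/w10.png')
m=arm.camera_model('wrist');V=wristV(s,m)
for p in [(.61,-.045,.101),(.61,-.045,.006),(.61,.0465,.112)]: print(w2px('w',p,m,V).round(1))
E
```

```text
time: 40.27
tool_pos: [0.6095, -0.0455, 0.0631]
orientation: [-1.581, -0.004, -2.178]
ft_force: [-0.2, 0.0, 0.2]
opening: 0.761
time: 41.02
tool_pos: [0.6118, -0.0461, 0.249]
orientation: [-1.579, -0.003, -2.177]
ft_force: [-0.2, 0.6, -0.8]
opening: 0.765
t 41.02 delta [ 0.3123 -0.02   -0.0048] yaw 0.2 tcp [ 0.6118 -0.0461  0.249 ] yaw -124.8 op 70.3 F [-0.2  0.6 -0.8] rows>= 8 1
[249.8 183.5]
[250.7 163.3]
[188.1 101.2]
```

View pics/w10.png

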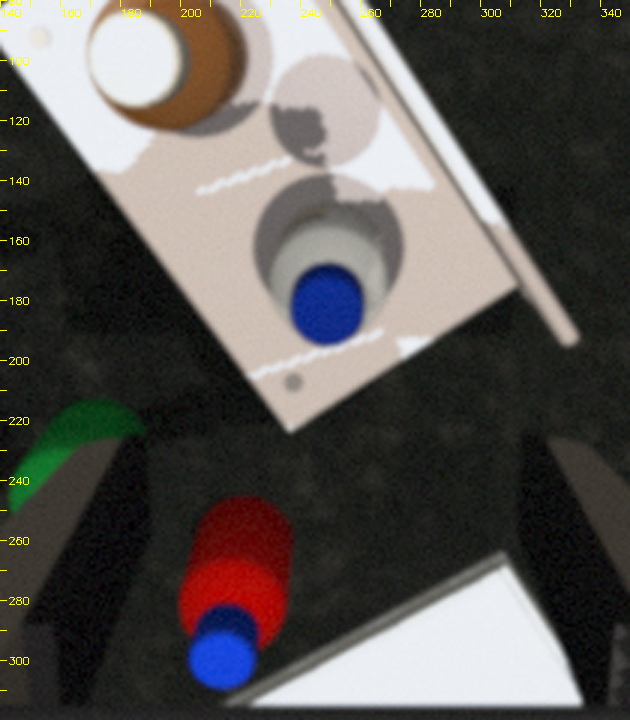

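The white cap at (249,181) lines up with its mark at (249.5,162) to about 1 mm. I retreat clear and check from above.

```bash
python3 -m pendant '{"delta_pos":[[0.01,-0.01,0],[0.03,-0.02,0],[0.06,-0.02,0],[0.09,-0.02,-0.001],[0.12,-0.02,-0.002],[0.15,-0.02,-0.003],[0.18,-0.02,-0.003],[0.21,-0.02,-0.004],[0.24,-0.02,-0.004],[0.27,-0.02,-0.005],[0.295,-0.02,-0.005],[0.312,-0.02,-0.005],[0.312,-0.02,-0.005],[0.312,-0.02,-0.005]],"yaw":[0,0,0,0,0,0,0,0,0,0,0,0,0,0]}' 0.07
python3 - <<'E'
from h import *
t=arm.grab_frame('top'); cv2.imwrite('pics/t6f.png',t); crop(t,190,145,300,225,7,'pics/t6.png'); crop(t,125,100,300,300,3,'pics/t7.png')
s=arm.grab_frame('scene'); cv2.imwrite('pics/s10.png',cv2.resize(s[100:340,110:380],None,fx=2.4,fy=2.4)); print(arm.read_state()['time'])
E
```

```text
time: 42.23
tool_pos: [0.428, -0.2996, 0.2673]
orientation: [-1.585, -0.003, -2.18]
ft_force: [0.2, -0.2, 0.4]
opening: 0.763
42.3333
```

View pics/t6.png

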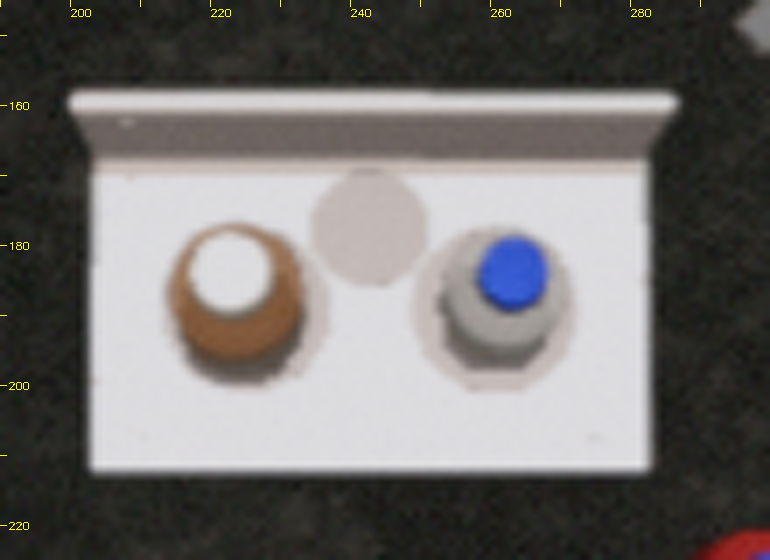

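View pics/t7.png

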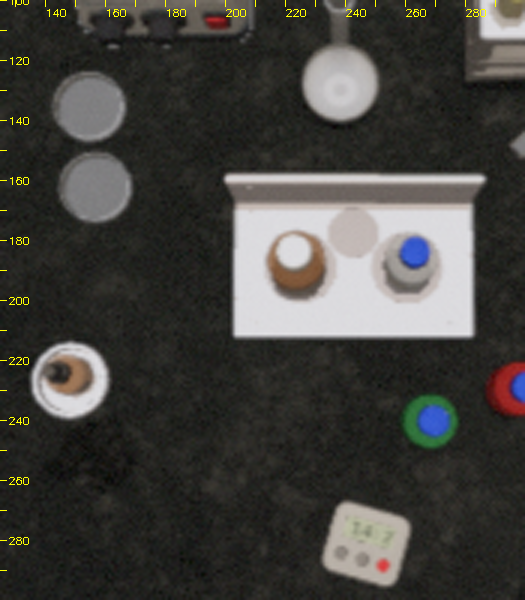

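View pics/s10.png

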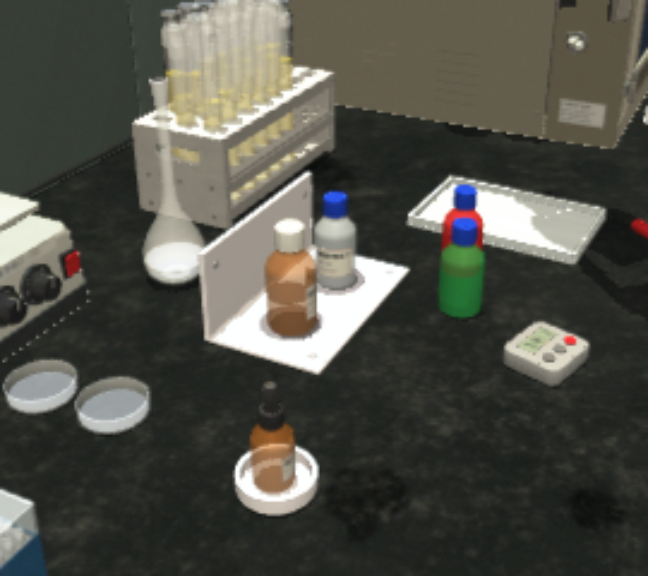

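The caps sit within 0.4 px (about 1 mm) of where they were in the first picture, and the flask and timer have not moved. Handing in.

```bash
python3 -c "
from bench import arm
print(arm.hand_in()); print(arm.read_state()['time'])"
```

```text
the job is handed in; nothing more can be done
None
the job is handed in; nothing more can be done
```

The job is done and handed in at about 42 s of the 128 s allowed. I moved the white bottle and then the amber one into the side tray and stood the dropper bottle in the round holder. Then I put amber and white back on their marks.

- **Large bottles:** in the last top view both caps are within about 1 mm of where they started, and both bottles stand upright on their marks.
- **Dropper bottle:** it stands upright inside the holder's rim.
- **Everything else:** the flask, the timer and the red and green look-alikes are where they were. The gripper is open and well clear of everything.
- **Forces:** all force readings I saw stayed below about 8 N.
- **Disagreements:** the wrist camera differed from the top camera by about 2–3 mm throughout, roughly its stated calibration error. One cap reading in the tray seemed 9 mm off, but I had misread the pixel; the corrected reading agreed to about 2 mm. No check failed.

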